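# Set the board carrier to width with its hand crank

### The arm

A 7-joint arm with a two-finger parallel gripper is mounted at the origin on the work surface; the furniture and walls round the work are solid. World frame = base frame: x ahead of the robot, y to its left, z up, the work surface at z = 0. Lengths are in m, angles in rad, forces in N, time in s.
With the tool pointing down it reaches from about 0.425 to 0.95 m from the base axis. Payload 4.7 kg.
Tool frame: the origin (TCP) lies on the centre line of the jaws, within the pads' length; the fingertips stand 17 mm ahead of it and the grasp point (between the pads) lies 2 mm behind it; z points along the fingers, y is the line along which they close (so a half turn about z gives the same grasp; the last joint's range is limited). The gripper opens to 85 mm and grips with 20 to 120 N. Pads are 22 mm wide; open, the fingers measure 114 mm over their backs; the gripper's body (76 mm by 85 mm) begins 54 mm behind the grasp point. The pads swing forward as they close: fully open they stand 13 mm farther back than shut.
Start: joints at [1.078, 0.469, -0.049, 1.532, 0.024, 1.141, -0.082], TCP at [0.302, -0.604, 0.248] pointing down, gripper open.
Joint ranges: [-2.59, 2.59], [-0.33, 1.99], [-1.39, 1.29], [0.1, 2.45], [-1.04, 4.18], [0.21, 1.99], [-2.66, 2.66]. Speed limits (rad/s): [2.57, 2.57, 3.14, 3.14, 3.14, 3.14, 3.14].

### API

Orientations are given as a unit quaternion [w, x, y, z].
In Python, from workcell import manip gives the robot as it stands.
- The arm moves only by the tool play_rows, never from a script. Its argument "moves" is text: rows parted by semicolons, each of 7 numbers parted by spaces: the shift along the tool's x, y, z in cm, then the turn, a rotation vector about the tool's x, y, z in rad, then the finger opening in cm, from 0 to 8.54. A call has 1 to 5 rows; each row shifts and turns the commanded pose from where the row before left it, along the tool's axes as they then stand; what a row does not reach is not made up. A row lasts 1/8 s, in which the tool goes at most 62.5 mm and 10.7 degrees, less where a joint would pass 70% of its speed; a pose out of reach is approached as far as the arm can. A call is refused whole if a number of a shift passes 6.25 or a number of a turn 0.188, either way. A call with a gripper value outside its range is refused whole. The fingers move at their own pace and stop on an object; "newtons" is the grip in N (left out, the last holds). Time passes only in rows, so rows that do not move let the fingers close. It gives the time, the measured TCP pose, the force, the opening and the grip force at its end, in the units of the state.
- manip.read_state(): the state, without advancing time (a new reading comes with each control period).
- manip.snapshot(name): name is "scene" or "top" or "wrist"; returns a dict with "image" (420x560x3 uint8, red, green, blue), "K" (3x3 intrinsics, pixels), "dist" ([k1, k2, p1, p2, k3] as OpenCV has them; the pictures are not rectified), "rvec" (rotation vector, rad) and "tvec" (3), from world to camera coordinates, as OpenCV has them. Camera axes: x right, y down, z forward; pixel columns grow to the right and rows downward; lengths in m; the calibration is good to about 2 mm. A picture is of the moment at which its call begins. There is no depth.
- manip.close_job(): hands the job in; it is judged then, once.
The state is a dict: "time": time; "q": joint angles; "qd": joint speeds; "joint_efforts": joint torques, N m; "tool_pos": TCP position; "orientation": TCP orientation; "contact_force": force on the tool from outside, world axes, zero at the start; "torque": the same for the moment, N m; "finger_gap": opening from 0.0 (shut) to 1.0 (fully open); "grasp_force": force on a finger pad.
Only numpy, scipy, OpenCV 4.12 (cv2) and the standard library are available. Lean on these libraries where they do the work, as an engineer would, in place of code of your own. Each camera call takes 0.05 s, during which the arm holds its last target. There are 200 camera calls.

### The job

Set the board carrier to width for the board lying in it: take the crank's grip and wind anticlockwise (seen from above) until the moving rail is just up against its outer stop - feel for it, do not force the crank - then wind clockwise exactly three full turns from there, so that the rail's groove takes the board's free edge. Then swing the clamp lever on the rail clockwise all the way round to lock the rail, leaving the crank and the board as they are.

Things in the scene. Friction and masses are not known exactly. Their poses are not given: they have to be found in the camera images.
- carrier: Bench board carrier: black base plate 182 (x) by 226 (y) mm on feet, its top 20 mm up; origin at the bench under the plate, plate y -110 to +116 mm. Fixed channel rail along x at its +y side, moving rail along x at y about -20 mm (rails 55 mm high), gear head with hand crank at its -y side. Turned up to 0.2 rad; does not move.
- crank_centre (a point): Point on the crank's upright axis on top of the gear head, at carrier x 0, y -82, z 75 mm. The grip circles this axis at a radius of 38 mm, level.
- grip_mid (a point): Point on the axis of the crank's upright black grip, 118 mm above the bench: a round bar 17 mm across, 46 mm tall, reaching 26 mm below and 20 mm above this point, free to spin on its pin. Under it the steel crank arm, top 91 mm above the bench.
- crank: Crank arm with the grip at its end; origin on the crank's axis, x points along the arm to the grip. Clockwise from above moves the rail in towards the board, 2 mm a turn; about 2 N at the grip turns it. It starts a quarter to nine tenths of a turn in from the stop, which is felt as a firm end to anticlockwise turning. At which angle of the arm the stop comes differs each time.
- crank_hub: Dark round collar 28 mm across under the crank arm, turning with the screw. A rubber coupling joins arm and collar: it winds up 1 degree for each 1.4 N at the grip (79 N per rad), springs back, and is overstrained past 18 degrees (about 25 N). Its x axis lies along the arm while no load acts.
- rail_mark (a point): Point on the moving rail, mid-length, upper edge of its inner face. Shifts along the carrier's y with the rail, only 2 mm a turn, so readings are too coarse to count turns by.
- lever_pivot (a point): Point on the clamp lever's upright axis, 70 mm above the bench, at the moving rail's -x end; moves with the rail.
- lever_tip (a point): Centre of the black ball (14 mm) at the end of the clamp lever, 58 mm out from its axis, 82 mm above the bench. The arm is a round bar 10 mm thick, rising from 71 mm above the bench near the axis to 82 mm.
- clamp_lever (a joint): Clamp lever's angle in rad: 0 = free, pointing along the carrier's -x; grows clockwise from above to its firm stop at 1.4, pointing nearly to +y (locked). Starts at 0 to 0.25; about 1 to 2 N at its end moves it and it stays where left.
- board: Green circuit board 110 by 135 mm with fuse clips and capacitors, up to 70 mm above the bench, lying loose in the carrier on support pillars, one long edge in the fixed rail. Origin at the middle of its underside.

How it is judged:
On the way, in this order (a step that is already met when the one before it is completed fails the run):
1. the moving rail is wound out against its stop (y of rail_mark in the frame of carrier below -0.02045 m), for 0.1 s.
2. the crank is wound in three full turns from the stop (y of rail_mark in the frame of carrier between -0.01465 and -0.01435 m), for 0.3 s.
3. the clamp lever is swung home (value of joint clamp_lever above 1.2 rad), for 0.1 s.
At the end, for the whole second after the job is handed in: The moving rail stands 6 mm in from its outer stop, within 0.15 mm (three turns of the crank, within about 27 degrees), the clamp lever is past 1.2 rad of its 1.4, the board lies still within 5 mm of where it lay, and everything is let go (all of step 2 and value of joint clamp_lever above 1.2 rad and distance of board from where it was at the start of the episode below 0.005 m and linear speed of board below 0.01 m/s); the robot touches nothing.
It fails at once if the crank is forced: its rubber coupling wound up by more than 18 degrees (about 25 N at the grip) (angle between the x axis of crank and the x axis of crank_hub, either way round above 0.31 rad).
It fails at once if the board is shoved or lifted by more than 6 mm (distance of board from where it was at the start of the episode above 0.006 m).
It also fails if it takes over 69 s, if anything falls off the work surface, if the arm or the gripper's body presses on something with over 40 N, if the wrist force passes 120 N, or if a joint passes its speed limit or range.

## Working session

There is one attempt and no reset: what is moved stays moved. The work goes in short steps, Python scripts to look and compute and a tool call to move; the robot and the scene stay as the last step left them, time stands still between calls to the robot, and variables do not carry over. Pictures are saved under pics/ and viewed, at most 10 in all, crops included, and the job is handed in when it is done.

Besides the shell and the picture viewer there is one more tool, called after "Request:" by a JSON object that holds its "name" and its "arguments". play_rows: Moves the arm, as the interface text tells. Its arguments: {"type":"object","properties":{"moves":{"type":"string"},"newtons":{"type":"number"}},"required":["moves"]}

```bash
mkdir -p pics; cat > h.py <<'E'
import numpy as np,cv2,json,sys
from workcell import manip
def snap(n,f):
    s=manip.snapshot(n); cv2.imwrite(f'pics/{f}.png',cv2.cvtColor(s['image'],cv2.COLOR_RGB2BGR))
    np.savez(f'pics/{f}.npz',**{k:np.array(s[k],float) for k in('K','dist','rvec','tvec')}); return s
def ray(f,uv):
    c=np.load(f'pics/{f}.npz'); R=cv2.Rodrigues(c['rvec'])[0]
    p=cv2.undistortPoints(np.array([[uv]],float),c['K'],c['dist'])[0,0]
    return -R.T@c['tvec'].ravel(), R.T@np.array([p[0],p[1],1])
def atz(f,uv,z):
    o,d=ray(f,uv); return o+d*(z-o[2])/d[2]
def proj(f,P):
    c=np.load(f'pics/{f}.npz'); return cv2.projectPoints(np.array(P,float).reshape(-1,1,3),c['rvec'],c['tvec'],c['K'],c['dist'])[0][:,0]
E
python3 - <<'E'
from h import *
for n in('top','scene'):
    s=snap(n,n+'0'); im=cv2.imread(f'pics/{n}0.png'); cv2.imwrite(f'pics/{n}0b.png',cv2.resize(im,(800,600)))
    print(ray(n+'0',(280,210)))
print(manip.read_state())
E
```

```text
(array([ 0.46745273, -0.14301336,  0.93376977]), array([ 0.0786822 ,  0.02113056, -0.99673452]))
(array([0.0558463 , 0.47406656, 0.45622624]), array([ 0.55784455, -0.7088548 , -0.43168949]))
{'time': 0.1, 'q': array([ 1.07812066,  0.46935636, -0.04858732,  1.53357945,  0.02410401,
        1.14101109, -0.08230079]), 'qd': array([ 0.00226976, -0.00144347, -0.00172089, -0.0024531 , -0.00118585,
       -0.00092793, -0.00035767]), 'joint_efforts': array([ 4.42214314e-04, -5.11520040e+01, -4.70841432e-02, -2.38391340e+01,
        1.08063250e-02,  4.43288824e-03, -2.11962833e-05]), 'tool_pos': array([ 0.30173041, -0.60324791,  0.24736719]), 'orientation': array([-8.51950508e-04,  9.73231230e-01,  2.29826438e-01, -2.36875788e-04]), 'contact_force': array([ 0.66542115, -0.86361222, -0.49291952]), 'torque': array([ 0.01419003, -0.00633335, -0.01013945]), 'grasp_force': 0.0, 'finger_gap': 0.9987586384404372}
```

View pics/top0b.png

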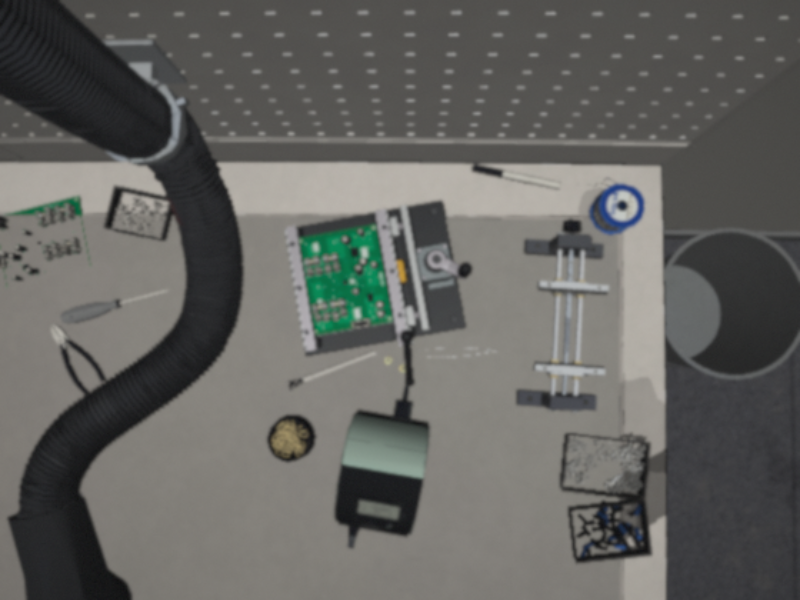

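View pics/scene0b.png

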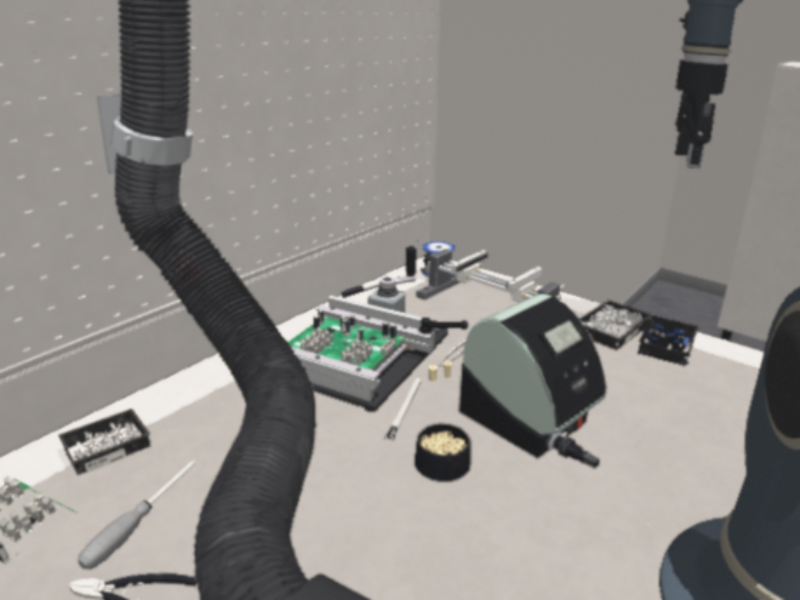

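The top view shows the carrier centred near (500/560 scale) px (265,195), the crank hub at about (305,183), the grip at (325,189) and the lever ball at about (285,270). The scene view is consistent with this.

```bash
python3 - <<'E'
from h import *
im=cv2.imread('pics/top0.png')[135:270,190:350]
cv2.imwrite('pics/topc.png',cv2.resize(im,(800,675),interpolation=cv2.INTER_CUBIC)[:600])
for z,p in((.118,(325,189)),(.091,(304,183)),(.082,(286,273)),(.02,(310,142)),(.02,(325,229)),(.02,(200,158)),(.02,(215,247)),(0,(280,210))): print(p,atz('top0',p,z).round(4))
E
```

```text
(325, 189) [ 0.57   -0.2044  0.118 ]
(304, 183) [ 0.5839 -0.1681  0.091 ]
(286, 273) [ 0.42   -0.1377  0.082 ]
(310, 142) [ 0.6762 -0.1813  0.02  ]
(325, 229) [ 0.5035 -0.2124  0.02  ]
(200, 158) [0.6417 0.0381 0.02  ]
(215, 247) [0.4648 0.0031 0.02  ]
(280, 210) [ 0.5412 -0.1232  0.    ]
```

View pics/topc.png

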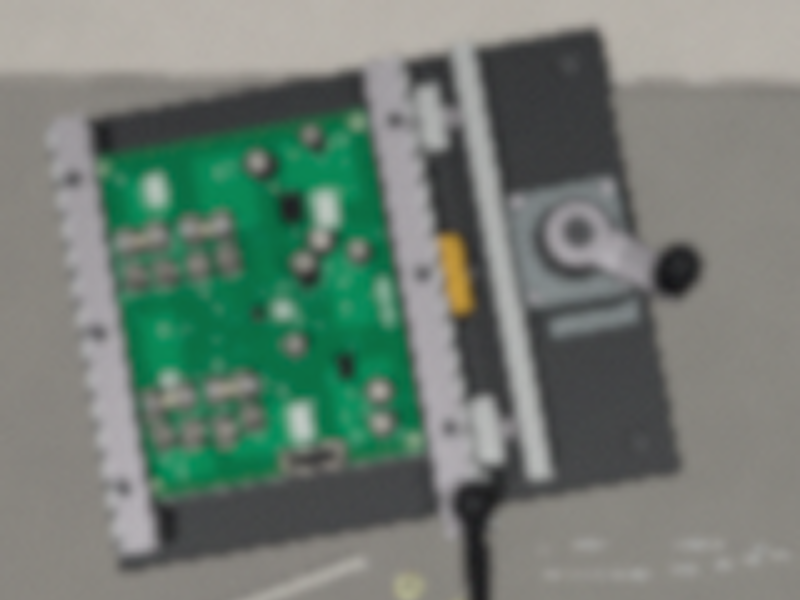

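```bash
cat >> h.py <<'E'
def carrier():
    return np.load('pics/car.npy')
def c2w(p,c=None):
    x,y,a=carrier() if c is None else c
    p=np.atleast_2d(p); return np.c_[x+p[:,0]*np.cos(a)-p[:,1]*np.sin(a),y+p[:,0]*np.sin(a)+p[:,1]*np.cos(a),p[:,2]]
E
python3 - <<'E'
from h import *
from scipy.optimize import least_squares
uv=np.array([(598,28),(680,470),(120,570),(578,232)])/5+[190,135]
P=np.array([(.091,-.110,.02),(-.091,-.110,.02),(-.091,.116,.02),(0,-.082,.092)])
r=least_squares(lambda c:(proj('top0',c2w(P,c))-uv).ravel(),[.57,-.09,.18])
print(r.x,r.fun.round(1)); np.save('pics/car.npy',r.x)
c=c2w([[0,-.082,.118]])[0]
g=[atz('top0',np.array(p)/5+[190,135],z)for p,z in(((680,268),.138),((674,272),.12))]
print('centre',c,'grip',g,[np.hypot(*(q-c)[:2]) for q in g],[np.arctan2(*(q-c)[[1,0]]) for q in g])
print('lever pivot guess',c2w([[-.085,-.03,.07]]),atz('top0',np.array((475,500))/5+[190,135],.075),'tip',atz('top0',(286,272),.082))
E
```

```text
[ 0.57114112 -0.09022636  0.19014162] [ 0.3 -1.1  0.6  0.5 -0.8  0.5 -0.1  0.1]
centre [ 0.58663896 -0.17074852  0.118     ] grip [array([ 0.56823867, -0.20455816,  0.138     ]), array([ 0.56907635, -0.20385773,  0.12      ])] [np.float64(0.038492371147067814), np.float64(0.037478862246249765)] [np.float64(-2.0692004011373273), np.float64(-2.058502002504336)]
lever pivot guess [[ 0.49334298 -0.13575052  0.07      ]] [ 0.48917488 -0.13474547  0.075     ] tip [ 0.4218396  -0.13763867  0.082     ]
```

```bash
cat >> h.py <<'E'
from scipy.spatial.transform import Rotation as Ro
def sh(target,n=1,frm=None):
    s=manip.read_state(); R=Ro.from_quat(np.roll(s['orientation'],-1)).as_matrix()
    d=R.T@(np.array(target)-(s['tool_pos'] if frm is None else frm))*100; return (d/n).round(3)
E
python3 - <<'E'
from h import *
o1,d1=ray('top0',(175*.7,130*.7));o2,d2=ray('scene0',(150*.7,145*.7))
A=np.c_[d1,-d2];t=np.linalg.lstsq(A,o2-o1,rcond=None)[0];print('hose',o1+d1*t[0],o2+d2*t[1])
s=manip.read_state();print(Ro.from_quat(np.roll(s['orientation'],-1)).as_matrix().round(4))
print(sh([.569,-.204,.20],10))
E
```

```text
hose [0.68179776 0.09448274 0.30647592] [0.69587441 0.11478509 0.31897243]
[[ 8.944e-01  4.473e-01 -9.000e-04]
 [ 4.473e-01 -8.944e-01  1.500e-03]
 [-1.000e-04 -1.800e-03 -1.000e+00]]
[ 4.176 -2.374  0.478]
```

Request:
{"name": "play_rows", "arguments": {"moves": "4.18 -2.37 0.3 0 0 0 5;4.18 -2.37 0.3 0 0 0 5;4.18 -2.37 0.3 0 0 0 5;4.18 -2.37 0.3 0 0 0 5;4.18 -2.37 0.3 0 0 0 5", "newtons": 30}}

```text
time: 0.72
tool_pos: [0.4364, -0.4027, 0.2329]
orientation: [-0.0, 0.973, 0.23, -0.0]
contact_force: [1.0, 0.3, 0.1]
finger_gap: 0.584
grasp_force: 0.0
```

Request:
{"name": "play_rows", "arguments": {"moves": "4.18 -2.37 0.3 0 0 0 5;4.18 -2.37 0.3 0 0 0 5;4.18 -2.37 0.3 0 0 0 5;4.18 -2.37 0.3 0 0 0 5;4.18 -2.37 0.3 0 0 0 5"}}

```text
time: 1.35
tool_pos: [0.5703, -0.2034, 0.2179]
orientation: [-0.0, 0.973, 0.23, -0.0]
contact_force: [0.4, 0.4, 0.0]
finger_gap: 0.584
grasp_force: 0.0
```

```bash
python3 - <<'E'
from h import *
print(sh([.569,-.204,.20]),manip.read_state()['contact_force'])
snap('wrist','w1');snap('top','t1')
P=c2w([[0,-.082,.095]]);print(proj('w1',[[.569,-.204,.138],[.569,-.204,.092],P[0]]),proj('w1',[manip.read_state()['tool_pos']]))
a=cv2.imread('pics/w1.png');b=cv2.resize(cv2.imread('pics/t1.png')[150:270,260:360],(500,600))
cv2.imwrite('pics/wt1.png',a)
E
```

```text
[-0.139 -0.003  1.787] [0.38536006 0.3602584  0.00826553]
[[278.71793607 235.4904726 ]
 [278.69866421 213.43588613]
 [250.30760352 176.92256281]] [[269.03647534 292.74551549]]
```

View pics/wt1.png

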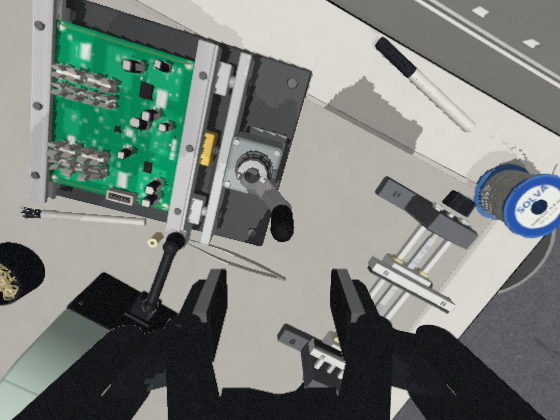

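```bash
python3 - <<'E'
from h import *
a=cv2.imread('pics/w1.png');b=cv2.resize(a[150:330,120:320],None,fx=3,fy=3,interpolation=cv2.INTER_CUBIC);cv2.imwrite('pics/w1c.png',b)
E
```

```text
(no output)
```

View pics/w1c.png

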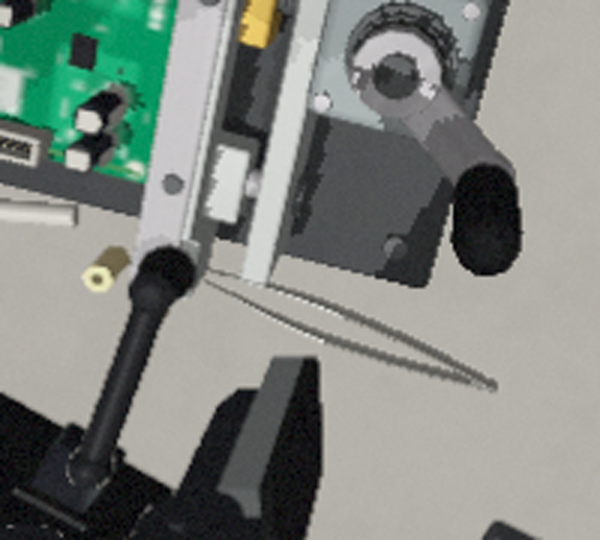

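```bash
python3 - <<'E'
from h import *
g=atz('w1',(282.3,231),.138);h=atz('w1',(252.3,175.3),.095);p=atz('w1',(176,238.7),.078);t=atz('w1',(150,306),.082)
print(g,h,np.hypot(*(g-h)[:2]),np.arctan2(*(g-h)[[1,0]]));print('lever',p,t,np.hypot(*(p-t)[:2]))
x,y,a=carrier();d=t-p;print(np.arctan2(-d[1],-d[0])-a)
for f in('w1',): print(atz(f,(393/3+120,247/3+150),.02),c2w([[-.08,-.1,.02]]), atz(f,(418/3+120,287/3+150),.02),c2w([[-.091,-.11,.02]]))
print(sh([*( (g[:2]+[.5685,-.2042])/2),.125]))
E
```

```text
[ 0.57299718 -0.20468771  0.138     ] [ 0.58847206 -0.17157888  0.095     ] 0.03654676761004308 -2.0080208439519316
lever [ 0.50359655 -0.1363566   0.078     ] [ 0.43157992 -0.13965138  0.082     ] 0.07209195852849426
-0.144423268799573
[ 0.51487737 -0.19829869  0.02      ] [[ 0.51148272 -0.20354395  0.02      ]] [ 0.50487687 -0.21287298  0.02      ] [[ 0.50257095 -0.2154427   0.02      ]]
[-0.516  0.573  9.266]
```

Request:
{"name": "play_rows", "arguments": {"moves": "0 0.1 2.4 0 0 0 5;0 0 2.4 0 0 0 5;0 0 2.4 0 0 0 5;0 0 2.4 0 0 0 5;0 0 0 0 0 0 5", "newtons": 30}}

```text
time: 2.08
tool_pos: [0.5683, -0.2058, 0.1202]
orientation: [-0.001, 0.973, 0.23, -0.002]
contact_force: [0.4, -0.6, 0.3]
finger_gap: 0.583
grasp_force: 0.0
```

```bash
python3 - <<'E'
from h import *
s=manip.read_state();print(s['tool_pos'],s['contact_force'])
snap('wrist','w2');a=cv2.imread('pics/w2.png');cv2.imwrite('pics/w2c.png',cv2.resize(a[140:420,60:434],(800,599)))
E
```

```text
[ 0.56834629 -0.20579217  0.12021747] [ 0.40488666 -0.63135023  0.25392142]
```

View pics/w2c.png

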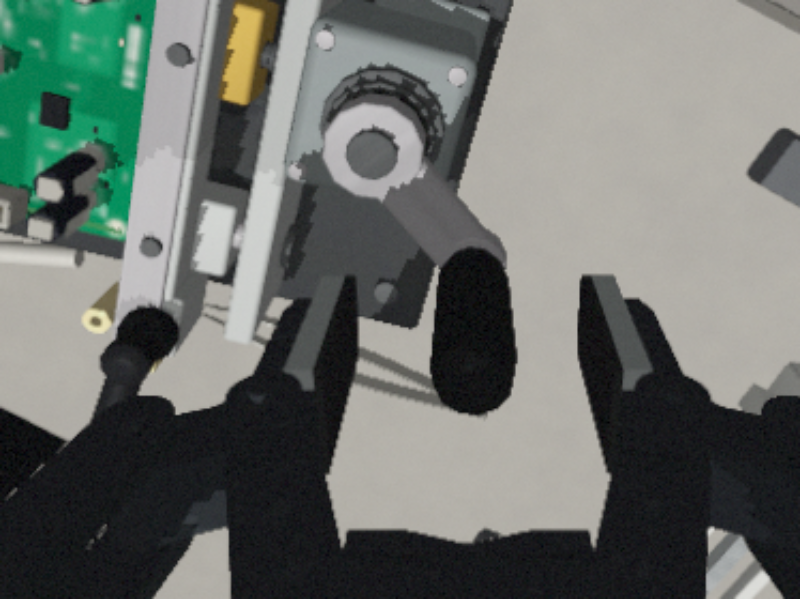

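```bash
python3 - <<'E'
from h import *
k=374/800
f=lambda x,y:(60+x*k,140+y*k)
print(atz('w2',f(473,372),.138),atz('w2',f(373,153),.097),atz('w2',f(472,270),.095))
s=manip.read_state();print(s['tool_pos'])
E
```

```text
[ 0.57497838 -0.20351335  0.138     ] [ 0.58980076 -0.17133539  0.097     ] [ 0.57268516 -0.20461364  0.095     ]
[ 0.56950646 -0.20597324  0.12170725]
```

Request:
{"name": "play_rows", "arguments": {"moves": "0.25 0 0 0 0 0 5;0 0 0 0 0 0 1;0 0 0 0 0 0 1;0 0 0 0 0 0 1;0 0 0 0 0 0 1", "newtons": 30}}

```text
time: 2.75
tool_pos: [0.5729, -0.2048, 0.123]
orientation: [0.0, 0.973, 0.23, 0.001]
contact_force: [-0.7, -0.4, 3.2]
finger_gap: 0.188
grasp_force: 30.4
```

```bash
cat > rows.py <<'E'
# usage: rows.py a0 a1 n : tool-axis rows for grip from world angle a0 to a1 (R 3.8 cm)
import numpy as np,sys
a0,a1,n=map(float,sys.argv[1:4]);a=np.linspace(a0,a1,int(n)+1);b=.4637-a
p=np.round(3.8*np.c_[np.cos(b),np.sin(b)],2)
d=np.diff(p,axis=0)
for i in range(0,len(d),5): print(a[min(i+5,len(d))].round(3),';'.join('%.2f %.2f 0 0 0 0 1'%tuple(x) for x in d[i:i+5]))
E
python3 rows.py -2.03 -0.78 5; python3 rows.py -.78 3.42 105
```

```text
-0.78 0.66 0.68 0 0 0 0 1;0.81 0.50 0 0 0 0 1;0.91 0.27 0 0 0 0 1;0.94 0.05 0 0 0 0 1;0.93 -0.19 0 0 0 0 1
-0.58 0.14 -0.05 0 0 0 0 1;0.14 -0.06 0 0 0 0 1;0.14 -0.06 0 0 0 0 1;0.14 -0.07 0 0 0 0 1;0.13 -0.08 0 0 0 0 1
-0.38 0.13 -0.07 0 0 0 0 1;0.13 -0.09 0 0 0 0 1;0.12 -0.09 0 0 0 0 1;0.12 -0.09 0 0 0 0 1;0.12 -0.10 0 0 0 0 1
-0.18 0.11 -0.10 0 0 0 0 1;0.10 -0.11 0 0 0 0 1;0.11 -0.11 0 0 0 0 1;0.10 -0.12 0 0 0 0 1;0.09 -0.12 0 0 0 0 1
0.02 0.09 -0.12 0 0 0 0 1;0.08 -0.13 0 0 0 0 1;0.08 -0.13 0 0 0 0 1;0.07 -0.13 0 0 0 0 1;0.07 -0.14 0 0 0 0 1
0.22 0.06 -0.14 0 0 0 0 1;0.06 -0.14 0 0 0 0 1;0.05 -0.14 0 0 0 0 1;0.05 -0.15 0 0 0 0 1;0.04 -0.14 0 0 0 0 1
0.42 0.03 -0.15 0 0 0 0 1;0.03 -0.15 0 0 0 0 1;0.02 -0.15 0 0 0 0 1;0.02 -0.15 0 0 0 0 1;0.01 -0.15 0 0 0 0 1
0.62 0.00 -0.16 0 0 0 0 1;0.00 -0.15 0 0 0 0 1;-0.01 -0.15 0 0 0 0 1;-0.02 -0.15 0 0 0 0 1;-0.02 -0.15 0 0 0 0 1
0.82 -0.02 -0.15 0 0 0 0 1;-0.04 -0.15 0 0 0 0 1;-0.03 -0.15 0 0 0 0 1;-0.05 -0.14 0 0 0 0 1;-0.05 -0.15 0 0 0 0 1
1.02 -0.05 -0.14 0 0 0 0 1;-0.07 -0.14 0 0 0 0 1;-0.06 -0.13 0 0 0 0 1;-0.08 -0.14 0 0 0 0 1;-0.07 -0.
[... 657 characters left out ...]
0.15 0.02 0 0 0 0 1;-0.15 0.03 0 0 0 0 1
2.42 -0.15 0.03 0 0 0 0 1;-0.15 0.03 0 0 0 0 1;-0.14 0.05 0 0 0 0 1;-0.15 0.04 0 0 0 0 1;-0.14 0.06 0 0 0 0 1
2.62 -0.14 0.06 0 0 0 0 1;-0.14 0.06 0 0 0 0 1;-0.13 0.08 0 0 0 0 1;-0.13 0.07 0 0 0 0 1;-0.13 0.08 0 0 0 0 1
2.82 -0.12 0.09 0 0 0 0 1;-0.13 0.09 0 0 0 0 1;-0.11 0.10 0 0 0 0 1;-0.12 0.10 0 0 0 0 1;-0.11 0.10 0 0 0 0 1
3.02 -0.10 0.11 0 0 0 0 1;-0.10 0.12 0 0 0 0 1;-0.10 0.11 0 0 0 0 1;-0.09 0.13 0 0 0 0 1;-0.09 0.12 0 0 0 0 1
3.22 -0.08 0.13 0 0 0 0 1;-0.08 0.13 0 0 0 0 1;-0.07 0.13 0 0 0 0 1;-0.06 0.14 0 0 0 0 1;-0.06 0.14 0 0 0 0 1
3.42 -0.06 0.14 0 0 0 0 1;-0.04 0.15 0 0 0 0 1;-0.05 0.14 0 0 0 0 1;-0.03 0.15 0 0 0 0 1;-0.03 0.15 0 0 0 0 1
```

Request:
{"name": "play_rows", "arguments": {"moves": "0.66 0.68 0 0 0 0 1;0.81 0.50 0 0 0 0 1;0.91 0.27 0 0 0 0 1;0.94 0.05 0 0 0 0 1;0.93 -0.19 0 0 0 0 1"}}

```text
time: 3.38
tool_pos: [0.6163, -0.1979, 0.1228]
orientation: [0.0, 0.973, 0.229, -0.001]
contact_force: [-1.8, -0.5, 4.8]
finger_gap: 0.185
grasp_force: 30.6
```

Request:
{"name": "play_rows", "arguments": {"moves": "0.14 -0.05 0 0 0 0 1;0.14 -0.06 0 0 0 0 1;0.14 -0.06 0 0 0 0 1;0.14 -0.07 0 0 0 0 1;0.13 -0.08 0 0 0 0 1"}}

```text
time: 4.0
tool_pos: [0.6209, -0.1924, 0.1229]
orientation: [0.001, 0.973, 0.229, -0.0]
contact_force: [-1.4, -1.5, 5.5]
finger_gap: 0.189
grasp_force: 30.6
```

Request:
{"name": "play_rows", "arguments": {"moves": "0.13 -0.07 0 0 0 0 1;0.13 -0.09 0 0 0 0 1;0.12 -0.09 0 0 0 0 1;0.12 -0.09 0 0 0 0 1;0.12 -0.10 0 0 0 0 1"}}

```text
time: 4.62
tool_pos: [0.6246, -0.186, 0.1229]
orientation: [0.001, 0.973, 0.229, -0.0]
contact_force: [-1.5, -1.9, 4.8]
finger_gap: 0.182
grasp_force: 30.6
```

Request:
{"name": "play_rows", "arguments": {"moves": "0.11 -0.10 0 0 0 0 1;0.10 -0.11 0 0 0 0 1;0.11 -0.11 0 0 0 0 1;0.10 -0.12 0 0 0 0 1;0.09 -0.12 0 0 0 0 1"}}

```text
time: 5.25
tool_pos: [0.6269, -0.1788, 0.1229]
orientation: [0.001, 0.973, 0.229, 0.0]
contact_force: [0.1, -2.0, 5.1]
finger_gap: 0.19
grasp_force: 30.5
```

Request:
{"name": "play_rows", "arguments": {"moves": "0.09 -0.12 0 0 0 0 1;0.08 -0.13 0 0 0 0 1;0.08 -0.13 0 0 0 0 1;0.07 -0.13 0 0 0 0 1;0.07 -0.14 0 0 0 0 1"}}

```text
time: 5.88
tool_pos: [0.6278, -0.1709, 0.1229]
orientation: [0.001, 0.973, 0.229, 0.001]
contact_force: [1.1, -2.4, 4.2]
finger_gap: 0.189
grasp_force: 30.5
```

Request:
{"name": "play_rows", "arguments": {"moves": "0.06 -0.14 0 0 0 0 1;0.06 -0.14 0 0 0 0 1;0.05 -0.14 0 0 0 0 1;0.05 -0.15 0 0 0 0 1;0.04 -0.14 0 0 0 0 1"}}

```text
time: 6.5
tool_pos: [0.6271, -0.163, 0.1229]
orientation: [0.001, 0.973, 0.23, 0.001]
contact_force: [1.0, -1.4, 5.4]
finger_gap: 0.186
grasp_force: 30.5
```

Request:
{"name": "play_rows", "arguments": {"moves": "0.03 -0.15 0 0 0 0 1;0.03 -0.15 0 0 0 0 1;0.02 -0.15 0 0 0 0 1;0.02 -0.15 0 0 0 0 1;0.01 -0.15 0 0 0 0 1"}}

```text
time: 7.12
tool_pos: [0.6249, -0.1557, 0.1229]
orientation: [0.001, 0.973, 0.23, 0.001]
contact_force: [0.4, -1.6, 5.0]
finger_gap: 0.186
grasp_force: 30.5
```

Request:
{"name": "play_rows", "arguments": {"moves": "0.00 -0.16 0 0 0 0 1;0.00 -0.15 0 0 0 0 1;-0.01 -0.15 0 0 0 0 1;-0.02 -0.15 0 0 0 0 1;-0.02 -0.15 0 0 0 0 1"}}

```text
time: 7.75
tool_pos: [0.6211, -0.1488, 0.1229]
orientation: [0.001, 0.973, 0.23, 0.001]
contact_force: [1.3, -1.5, 5.3]
finger_gap: 0.184
grasp_force: 30.5
```

Request:
{"name": "play_rows", "arguments": {"moves": "-0.02 -0.15 0 0 0 0 1;-0.04 -0.15 0 0 0 0 1;-0.03 -0.15 0 0 0 0 1;-0.05 -0.14 0 0 0 0 1;-0.05 -0.15 0 0 0 0 1"}}

```text
time: 8.38
tool_pos: [0.6162, -0.143, 0.1229]
orientation: [0.001, 0.973, 0.23, 0.001]
contact_force: [0.8, -1.7, 4.3]
finger_gap: 0.185
grasp_force: 30.5
```

Request:
{"name": "play_rows", "arguments": {"moves": "-0.05 -0.14 0 0 0 0 1;-0.07 -0.14 0 0 0 0 1;-0.06 -0.13 0 0 0 0 1;-0.08 -0.14 0 0 0 0 1;-0.07 -0.13 0 0 0 0 1"}}

```text
time: 9.0
tool_pos: [0.6102, -0.1382, 0.1229]
orientation: [0.001, 0.973, 0.23, 0.001]
contact_force: [2.1, -1.3, 5.3]
finger_gap: 0.185
grasp_force: 30.5
```

Request:
{"name": "play_rows", "arguments": {"moves": "-0.09 -0.12 0 0 0 0 1;-0.08 -0.13 0 0 0 0 1;-0.10 -0.12 0 0 0 0 1;-0.09 -0.12 0 0 0 0 1;-0.11 -0.11 0 0 0 0 1"}}

```text
time: 9.62
tool_pos: [0.6035, -0.1349, 0.123]
orientation: [0.001, 0.973, 0.23, 0.001]
contact_force: [1.1, -0.4, 5.3]
finger_gap: 0.184
grasp_force: 30.5
```

Request:
{"name": "play_rows", "arguments": {"moves": "-0.10 -0.11 0 0 0 0 1;-0.11 -0.10 0 0 0 0 1;-0.12 -0.10 0 0 0 0 1;-0.12 -0.09 0 0 0 0 1;-0.12 -0.09 0 0 0 0 1"}}

```text
time: 10.25
tool_pos: [0.5962, -0.1328, 0.123]
orientation: [0.0, 0.973, 0.23, 0.001]
contact_force: [2.5, -0.7, 5.2]
finger_gap: 0.184
grasp_force: 30.5
```

Request:
{"name": "play_rows", "arguments": {"moves": "-0.13 -0.09 0 0 0 0 1;-0.12 -0.08 0 0 0 0 1;-0.14 -0.07 0 0 0 0 1;-0.13 -0.07 0 0 0 0 1;-0.14 -0.07 0 0 0 0 1"}}

```text
time: 10.88
tool_pos: [0.5887, -0.1323, 0.123]
orientation: [0.0, 0.973, 0.23, 0.001]
contact_force: [2.1, -0.8, 5.1]
finger_gap: 0.188
grasp_force: 30.5
```

Request:
{"name": "play_rows", "arguments": {"moves": "-0.14 -0.06 0 0 0 0 1;-0.14 -0.05 0 0 0 0 1;-0.15 -0.05 0 0 0 0 1;-0.14 -0.04 0 0 0 0 1;-0.15 -0.03 0 0 0 0 1"}}

```text
time: 11.5
tool_pos: [0.5813, -0.1332, 0.1229]
orientation: [0.0, 0.973, 0.23, 0.002]
contact_force: [2.1, 0.5, 5.7]
finger_gap: 0.189
grasp_force: 30.5
```

Request:
{"name": "play_rows", "arguments": {"moves": "-0.15 -0.03 0 0 0 0 1;-0.15 -0.03 0 0 0 0 1;-0.15 -0.01 0 0 0 0 1;-0.15 -0.01 0 0 0 0 1;-0.15 -0.01 0 0 0 0 1"}}

```text
time: 12.12
tool_pos: [0.5741, -0.1355, 0.1229]
orientation: [0.0, 0.973, 0.23, 0.001]
contact_force: [2.7, 0.3, 5.2]
finger_gap: 0.188
grasp_force: 30.6
```

Request:
{"name": "play_rows", "arguments": {"moves": "-0.16 0.00 0 0 0 0 1;-0.15 0.01 0 0 0 0 1;-0.15 0.01 0 0 0 0 1;-0.15 0.02 0 0 0 0 1;-0.15 0.03 0 0 0 0 1"}}

```text
time: 12.75
tool_pos: [0.5675, -0.1392, 0.1229]
orientation: [-0.0, 0.973, 0.23, 0.001]
contact_force: [1.2, 1.5, 4.9]
finger_gap: 0.189
grasp_force: 30.6
```

Request:
{"name": "play_rows", "arguments": {"moves": "-0.15 0.03 0 0 0 0 1;-0.15 0.03 0 0 0 0 1;-0.14 0.05 0 0 0 0 1;-0.15 0.04 0 0 0 0 1;-0.14 0.06 0 0 0 0 1"}}

```text
time: 13.38
tool_pos: [0.5619, -0.1442, 0.1229]
orientation: [-0.0, 0.973, 0.23, 0.001]
contact_force: [0.5, 1.4, 6.6]
finger_gap: 0.186
grasp_force: 30.6
```

Request:
{"name": "play_rows", "arguments": {"moves": "-0.14 0.06 0 0 0 0 1;-0.14 0.06 0 0 0 0 1;-0.13 0.08 0 0 0 0 1;-0.13 0.07 0 0 0 0 1;-0.13 0.08 0 0 0 0 1"}}

```text
time: 14.0
tool_pos: [0.5572, -0.1501, 0.1229]
orientation: [-0.001, 0.973, 0.23, 0.001]
contact_force: [1.1, 1.9, 6.9]
finger_gap: 0.189
grasp_force: 30.6
```

Request:
{"name": "play_rows", "arguments": {"moves": "-0.12 0.09 0 0 0 0 1;-0.13 0.09 0 0 0 0 1;-0.11 0.10 0 0 0 0 1;-0.12 0.10 0 0 0 0 1;-0.11 0.10 0 0 0 0 1"}}

```text
time: 14.62
tool_pos: [0.5538, -0.1569, 0.1228]
orientation: [-0.001, 0.973, 0.23, 0.001]
contact_force: [0.2, 1.7, 6.4]
finger_gap: 0.19
grasp_force: 30.7
```

Request:
{"name": "play_rows", "arguments": {"moves": "-0.10 0.11 0 0 0 0 1;-0.10 0.12 0 0 0 0 1;-0.10 0.11 0 0 0 0 1;-0.09 0.13 0 0 0 0 1;-0.09 0.12 0 0 0 0 1"}}

```text
time: 15.25
tool_pos: [0.5518, -0.1643, 0.1227]
orientation: [-0.001, 0.973, 0.23, 0.0]
contact_force: [-0.9, 1.8, 6.9]
finger_gap: 0.187
grasp_force: 30.7
```

Request:
{"name": "play_rows", "arguments": {"moves": "-0.08 0.13 0 0 0 0 1;-0.08 0.13 0 0 0 0 1;-0.07 0.13 0 0 0 0 1;-0.06 0.14 0 0 0 0 1;-0.06 0.14 0 0 0 0 1"}}

```text
time: 15.88
tool_pos: [0.5513, -0.1719, 0.1227]
orientation: [-0.001, 0.973, 0.23, -0.0]
contact_force: [-2.5, 1.5, 7.4]
finger_gap: 0.192
grasp_force: 30.8
```

```bash
python3 rows.py 3.22 4.22 25;python3 - <<'E'
from h import *
P=np.array([(.6163,-.1979),(.6209,-.1924),(.6246,-.186),(.6269,-.1788),(.6278,-.1709),(.6271,-.163),(.6249,-.1557),(.6211,-.1488),(.6162,-.143),(.6102,-.1382),(.6035,-.1349),(.5962,-.1328),(.5887,-.1323),(.5813,-.1332),(.5741,-.1355),(.5675,-.1392),(.5619,-.1442),(.5572,-.1501),(.5538,-.1569),(.5518,-.1643)])
s=np.linalg.lstsq(np.c_[2*P,np.ones(len(P))],(P**2).sum(1),rcond=None)[0];print(s[:2],np.sqrt(s[2]+s[0]**2+s[1]**2))
E
```

```text
3.42 -0.06 0.14 0 0 0 0 1;-0.04 0.15 0 0 0 0 1;-0.05 0.14 0 0 0 0 1;-0.03 0.15 0 0 0 0 1;-0.03 0.15 0 0 0 0 1
3.62 -0.03 0.15 0 0 0 0 1;-0.02 0.15 0 0 0 0 1;-0.01 0.15 0 0 0 0 1;-0.01 0.15 0 0 0 0 1;0.00 0.16 0 0 0 0 1
3.82 0.01 0.15 0 0 0 0 1;0.01 0.15 0 0 0 0 1;0.01 0.15 0 0 0 0 1;0.03 0.15 0 0 0 0 1;0.03 0.15 0 0 0 0 1
4.02 0.03 0.15 0 0 0 0 1;0.04 0.14 0 0 0 0 1;0.05 0.15 0 0 0 0 1;0.05 0.14 0 0 0 0 1;0.06 0.14 0 0 0 0 1
4.22 0.07 0.14 0 0 0 0 1;0.07 0.13 0 0 0 0 1;0.07 0.14 0 0 0 0 1;0.08 0.13 0 0 0 0 1;0.09 0.12 0 0 0 0 1
[ 0.58958061 -0.17050119] 0.03825881728454791
```

Request:
{"name": "play_rows", "arguments": {"moves": "-0.06 0.14 0 0 0 0 1;-0.04 0.15 0 0 0 0 1;-0.05 0.14 0 0 0 0 1;-0.03 0.15 0 0 0 0 1;-0.03 0.15 0 0 0 0 1"}}

```text
time: 16.5
tool_pos: [0.552, -0.1777, 0.1225]
orientation: [-0.002, 0.973, 0.23, -0.001]
contact_force: [-3.5, 5.8, 9.4]
finger_gap: 0.189
grasp_force: 31.1
```

Request:
{"name": "play_rows", "arguments": {"moves": "-0.03 0.15 0 0 0 0 1;-0.02 0.15 0 0 0 0 1;0 0 0 0 0 0 1"}}

```text
time: 16.88
tool_pos: [0.5523, -0.1791, 0.1225]
orientation: [-0.004, 0.973, 0.231, -0.002]
contact_force: [-5.0, 7.6, 11.8]
finger_gap: 0.187
grasp_force: 31.3
```

```bash
cat > st.py <<'E'
from h import *
c=np.array([.5896,-.1705]);s=manip.read_state();d=s['tool_pos'][:2]-c;a=np.arctan2(d[1],d[0]);f=s['contact_force'][:2]
t=f@[-np.sin(a),np.cos(a)];print('r',np.hypot(*d),'arm',a%(2*np.pi),'ft',t,'fr',f@[np.cos(a),np.sin(a)],'hub',(a+t/79)%(2*np.pi),'fz',s['contact_force'][2],'t',s['time'])
E
python3 st.py
```

```text
r 0.03832193528922304 arm 3.368070033431938 ft -8.537100828036088 fr 3.14491426490699 hub 3.2600054659884434 fz 11.815698063262488 t 16.875
```

```bash
python3 rows.py 3.50 -15.66 55
```

```text
1.758 0.36 -1.27 0 0 0 0 1;0.78 -1.06 0 0 0 0 1;1.09 -0.74 0 0 0 0 1;1.28 -0.32 0 0 0 0 1;1.31 0.13 0 0 0 0 1
0.016 1.18 0.58 0 0 0 0 1;0.92 0.94 0 0 0 0 1;0.54 1.20 0 0 0 0 1;0.10 1.32 0 0 0 0 1;-0.35 1.26 0 0 0 0 1
-1.725 -0.77 1.07 0 0 0 0 1;-1.09 0.75 0 0 0 0 1;-1.27 0.33 0 0 0 0 1;-1.31 -0.13 0 0 0 0 1;-1.19 -0.56 0 0 0 0 1
-3.467 -0.93 -0.94 0 0 0 0 1;-0.55 -1.20 0 0 0 0 1;-0.10 -1.31 0 0 0 0 1;0.34 -1.27 0 0 0 0 1;0.76 -1.08 0 0 0 0 1
-5.209 1.09 -0.75 0 0 0 0 1;1.27 -0.34 0 0 0 0 1;1.31 0.12 0 0 0 0 1;1.19 0.56 0 0 0 0 1;0.93 0.93 0 0 0 0 1
-6.951 0.56 1.20 0 0 0 0 1;0.12 1.31 0 0 0 0 1;-0.34 1.27 0 0 0 0 1;-0.76 1.08 0 0 0 0 1;-1.07 0.76 0 0 0 0 1
-8.693 -1.27 0.34 0 0 0 0 1;-1.32 -0.11 0 0 0 0 1;-1.19 -0.55 0 0 0 0 1;-0.94 -0.92 0 0 0 0 1;-0.56 -1.19 0 0 0 0 1
-10.435 -0.13 -1.31 0 0 0 0 1;0.33 -1.28 0 0 0 0 1;0.75 -1.08 0 0 0 0 1;1.07 -0.77 0 0 0 0 1;1.27 -0.35 0 0 0 0 1
-12.176 1.31 0.10 0 0 0 0 1;1.20 0.54 0 0 0 0 1;0.95 0.92 0 0 0 0 1;0.57 1.19 0 0 0 0 1;0.13 1.31 0 0 0 0 1
-13.918 -0.32 1.28 0 0 0 0 1;-0.74 1.09 0 0 0 0 1;-1.07 0.77 0 0 0 0 1;-1.27 0.36 0 0 0 0 1;-1.31 -0.09 0 0 0 0 1
-15.66 -1.20 -0.54 0 0 0 0 1;-0.95 -0.91 0 0 0 0 1;-0.58 -1.19 0 0 0 0 1;-0.14 -1.31 0 0 0 0 1;0.31 -1.27 0 0 0 0 1
```

Request:
{"name": "play_rows", "arguments": {"moves": "0.36 -1.27 0 0 0 0 1;0.78 -1.06 0 0 0 0 1;1.09 -0.74 0 0 0 0 1;1.28 -0.32 0 0 0 0 1;1.31 0.13 0 0 0 0 1"}}

```text
time: 17.5
tool_pos: [0.5818, -0.1329, 0.1227]
orientation: [0.0, 0.973, 0.23, -0.001]
contact_force: [-1.4, -2.8, 7.3]
finger_gap: 0.188
grasp_force: 30.8
```

Request:
{"name": "play_rows", "arguments": {"moves": "1.18 0.58 0 0 0 0 1;0.92 0.94 0 0 0 0 1;0.54 1.20 0 0 0 0 1;0.10 1.32 0 0 0 0 1;-0.35 1.26 0 0 0 0 1"}}

```text
time: 18.12
tool_pos: [0.6279, -0.1678, 0.1227]
orientation: [-0.001, 0.973, 0.231, 0.0]
contact_force: [-0.7, 2.6, 8.0]
finger_gap: 0.186
grasp_force: 30.7
```

```bash
python3 st.py
```

```text
r 0.038413558832128096 arm 0.07080832880595825 ft 2.6138836047367695 fr -0.522194059670974 hub 0.10389546304313255 fz 8.045103479919751 t 18.125
```

Winding in cleanly at 2–3 N.

Request:
{"name": "play_rows", "arguments": {"moves": "-0.77 1.07 0 0 0 0 1;-1.09 0.75 0 0 0 0 1;-1.27 0.33 0 0 0 0 1;-1.31 -0.13 0 0 0 0 1;-1.19 -0.56 0 0 0 0 1"}}

```text
time: 18.75
tool_pos: [0.5842, -0.2084, 0.1229]
orientation: [0.0, 0.973, 0.23, 0.001]
contact_force: [2.9, 0.1, 5.4]
finger_gap: 0.187
grasp_force: 30.5
```

Request:
{"name": "play_rows", "arguments": {"moves": "-0.93 -0.94 0 0 0 0 1;-0.55 -1.20 0 0 0 0 1;-0.10 -1.31 0 0 0 0 1;0.34 -1.27 0 0 0 0 1;0.76 -1.08 0 0 0 0 1"}}

```text
time: 19.38
tool_pos: [0.553, -0.1588, 0.1227]
orientation: [0.001, 0.973, 0.23, -0.0]
contact_force: [1.9, -3.1, 4.7]
finger_gap: 0.185
grasp_force: 30.6
```

Request:
{"name": "play_rows", "arguments": {"moves": "1.09 -0.75 0 0 0 0 1;1.27 -0.34 0 0 0 0 1;1.31 0.12 0 0 0 0 1;1.19 0.56 0 0 0 0 1;0.93 0.93 0 0 0 0 1"}}

```text
time: 20.0
tool_pos: [0.6064, -0.1358, 0.1226]
orientation: [-0.001, 0.973, 0.231, -0.002]
contact_force: [-2.7, -0.3, 9.0]
finger_gap: 0.184
grasp_force: 30.9
```

```bash
python3 st.py
```

```text
r 0.038579586768127484 arm 1.1206968070541552 ft 2.2896572358102945 fr -1.4099518835616187 hub 1.1496798100390957 fz 8.999883962923066 t 20.0
```

Request:
{"name": "play_rows", "arguments": {"moves": "0.56 1.20 0 0 0 0 1;0.12 1.31 0 0 0 0 1;-0.34 1.27 0 0 0 0 1;-0.76 1.08 0 0 0 0 1;-1.07 0.76 0 0 0 0 1"}}

```text
time: 20.62
tool_pos: [0.6207, -0.1924, 0.123]
orientation: [-0.0, 0.973, 0.231, 0.002]
contact_force: [2.2, 1.7, 5.4]
finger_gap: 0.187
grasp_force: 30.6
```

Request:
{"name": "play_rows", "arguments": {"moves": "-1.27 0.34 0 0 0 0 1;-1.32 -0.11 0 0 0 0 1;-1.19 -0.55 0 0 0 0 1;-0.94 -0.92 0 0 0 0 1;-0.56 -1.19 0 0 0 0 1"}}

```text
time: 21.25
tool_pos: [0.5611, -0.1963, 0.1228]
orientation: [0.001, 0.973, 0.229, 0.001]
contact_force: [2.1, -0.0, 5.1]
finger_gap: 0.189
grasp_force: 30.4
```

Request:
{"name": "play_rows", "arguments": {"moves": "-0.13 -1.31 0 0 0 0 1;0.33 -1.28 0 0 0 0 1;0.75 -1.08 0 0 0 0 1;1.07 -0.77 0 0 0 0 1;1.27 -0.35 0 0 0 0 1"}}

```text
time: 21.88
tool_pos: [0.5683, -0.1385, 0.1227]
orientation: [0.001, 0.973, 0.23, -0.001]
contact_force: [0.6, -3.6, 7.4]
finger_gap: 0.183
grasp_force: 30.9
```

```bash
python3 st.py
```

```text
r 0.038443200050981834 arm 2.1578179092144874 ft 1.5099027882703977 fr -3.2953097313757267 hub 2.1769306027368973 fz 7.3616742849672185 t 21.875
```

Request:
{"name": "play_rows", "arguments": {"moves": "1.31 0.10 0 0 0 0 1;1.20 0.54 0 0 0 0 1;0.95 0.92 0 0 0 0 1;0.57 1.19 0 0 0 0 1;0.13 1.31 0 0 0 0 1"}}

```text
time: 22.5
tool_pos: [0.6242, -0.1537, 0.1226]
orientation: [-0.001, 0.973, 0.231, -0.001]
contact_force: [-0.6, 2.0, 7.7]
finger_gap: 0.188
grasp_force: 30.8
```

Request:
{"name": "play_rows", "arguments": {"moves": "-0.32 1.28 0 0 0 0 1;-0.74 1.09 0 0 0 0 1;-1.07 0.77 0 0 0 0 1;-1.27 0.36 0 0 0 0 1;-1.31 -0.09 0 0 0 0 1"}}

```text
time: 23.12
tool_pos: [0.5986, -0.2076, 0.1229]
orientation: [0.0, 0.973, 0.23, 0.001]
contact_force: [3.1, -0.5, 5.6]
finger_gap: 0.185
grasp_force: 30.6
```

Request:
{"name": "play_rows", "arguments": {"moves": "-1.20 -0.54 0 0 0 0 1;-0.95 -0.91 0 0 0 0 1;-0.58 -1.19 0 0 0 0 1;-0.14 -1.31 0 0 0 0 1;0.31 -1.27 0 0 0 0 1"}}

```text
time: 23.75
tool_pos: [0.5512, -0.1727, 0.1228]
orientation: [0.001, 0.973, 0.23, 0.0]
contact_force: [2.1, -2.2, 5.3]
finger_gap: 0.184
grasp_force: 30.5
```

Request:
{"name": "play_rows", "arguments": {"moves": "0 0 0 0 0 0 1;0 0 0 0 0 0 1;0 0 0 0 0 0 1"}}

```text
time: 24.12
tool_pos: [0.5512, -0.1704, 0.1227]
orientation: [-0.001, 0.973, 0.23, -0.0]
contact_force: [-0.1, 2.3, 6.9]
finger_gap: 0.186
grasp_force: 30.8
```

```bash
python3 st.py
```

```text
r 0.03835059761073601 arm 3.139495114698318 ft -2.313401286517535 fr 0.15283450685655886 hub 3.1102115541094886 fz 6.901304542333197 t 24.125
```

Request:
{"name": "play_rows", "arguments": {"moves": "-0.05 0.12 0 0 0 0 1;-0.05 0.13 0 0 0 0 1;-0.04 0.12 0 0 0 0 1;-0.04 0.13 0 0 0 0 1;0 0 0 0 0 0 1"}}

```text
time: 24.75
tool_pos: [0.5516, -0.1761, 0.1226]
orientation: [-0.001, 0.973, 0.23, -0.0]
contact_force: [-0.4, 1.9, 8.3]
finger_gap: 0.183
grasp_force: 30.8
```

```bash
python3 st.py
```

```text
r 0.03837771201806526 arm 3.2869818859443196 ft -1.9075025242381838 fr 0.1318123450989439 hub 3.2628362843716845 fz 8.336861363330831 t 24.75
```

Request:
{"name": "play_rows", "arguments": {"moves": "0 0 0 0 0 0 5;0 0 0 0 0 0 5;0 0 0 0 0 0 5;0 0 -4 0 0 0 5;0 0 -4 0 0 0 5"}}

```text
time: 25.38
tool_pos: [0.5513, -0.1775, 0.2024]
orientation: [-0.001, 0.973, 0.23, -0.001]
contact_force: [0.5, 0.3, -0.3]
finger_gap: 0.583
grasp_force: 0.0
```

Request:
{"name": "play_rows", "arguments": {"moves": "0 0 -3 0 0 0 5;-4 -1 0 0 0 0 5;-4 -1 0 0 0 0 5;-4 -1 0 0 0 0 5;0 0 0 0 0 0 5"}}

```text
time: 26.0
tool_pos: [0.4281, -0.2054, 0.232]
orientation: [-0.0, 0.974, 0.228, -0.001]
contact_force: [0.2, -0.1, -0.2]
finger_gap: 0.587
grasp_force: 0.0
```

```bash
python3 - <<'E'
from h import *
s=manip.read_state();print(s['tool_pos'],s['contact_force'])
snap('wrist','w3');a=cv2.imread('pics/w3.png');cv2.imwrite('pics/w3c.png',cv2.resize(a,(800,600),interpolation=cv2.INTER_CUBIC))
E
```

```text
[ 0.42814554 -0.20544718  0.23199615] [ 0.186467   -0.11686153 -0.18405055]
```

View pics/w3c.png

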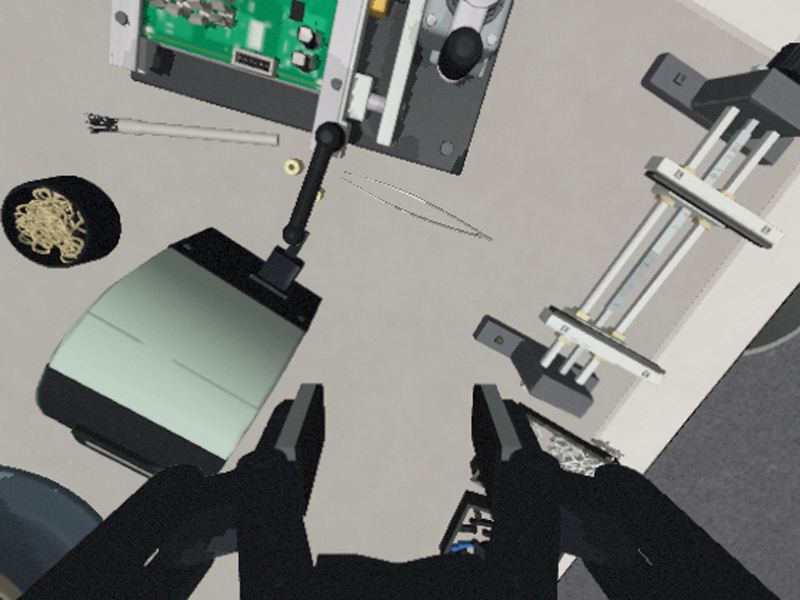

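The picture shows the lever clearly: pivot (330,134), ball (292,233), station corners at (212,228) and (322,298), all at 800-px scale. The station is close to the ball, so I'll check its height.

```bash
python3 - <<'E'
from h import *
k=.7
def tri(a,b):
    o1,d1=ray('w3',np.array(a)*k);o2,d2=ray('top0',np.array(b)*k)
    t=np.linalg.lstsq(np.c_[d1,-d2],o2-o1,rcond=None)[0];return (o1+d1*t[0]).round(4),(o2+d2*t[1]).round(4)
print('corners',tri((322,298),(428,422)),tri((212,228),(350,412)),'green',tri((228,458),(421,478)),'front', tri((215,470),(410,533)))
p=atz('w3',(330*k,133*k),.078);t=atz('w3',(292*k,233*k),.084);print('lever',p,t,np.hypot(*(p-t)[:2]))
x,y,a=carrier();d=t-p;print('theta',a+np.pi-np.arctan2(d[1],d[0])%(2*np.pi))
ci=lambda q:(Ro.from_euler('z',-a).as_matrix()@(q-[x,y,0])).round(4);print('carrier frame',ci(p),ci(t))
# plan
R=lambda th:np.pi+a-th
pv=p[:2]
for th,r in((-.25,.045),(.0,.045),(.3,.045),(.6,.045),(.9,.045),(1.2,.045),(1.37,.045)):
    L=np.array([np.cos(R(th)),np.sin(R(th))]);n=np.array([np.sin(R(th)),-np.cos(R(th))])
    sup=abs(n@[.4473,-.8944])*.0145+abs(n@[.8944,.4473])*.011
    q=pv+L*r-n*(sup+.005);print(th,q.round(4),'shift',sh([*q,.087]))
E
```

```text
corners (array([ 0.3716, -0.1651, -0.0014]), array([ 0.3716, -0.1648, -0.0014])) (array([ 0.3756, -0.0592, -0.0329]), array([ 0.3805, -0.0529, -0.0327])) green (array([ 0.3214, -0.1572,  0.1462]), array([ 0.3217, -0.1541,  0.1461])) front (array([ 0.2356, -0.148 ,  0.0638]), array([ 0.2362, -0.1422,  0.0636]))
lever [ 0.49166959 -0.13149176  0.078     ] [ 0.43202461 -0.13429767  0.084     ] 0.059710949193839166
theta 0.14313272427362556
carrier frame [-0.0858 -0.0255  0.078 ] [-0.1449 -0.017   0.084 ]
-0.25 [ 0.4594 -0.1685] shift [ 4.231 -1.96  14.533]
0.0 [ 0.4516 -0.1615] shift [ 3.849 -2.932 14.533]
0.3 [ 0.4444 -0.1496] shift [ 3.735 -4.325 14.532]
0.6 [ 0.4413 -0.1344] shift [ 4.136 -5.818 14.532]
0.9 [ 0.444  -0.1179] shift [ 5.111 -7.177 14.532]
1.2 [ 0.453  -0.1026] shift [ 6.6   -8.144 14.531]
1.37 [ 0.4588 -0.0964] shift [ 7.393 -8.447 14.531]
```

Request:
{"name": "play_rows", "arguments": {"moves": "4.2 -2 0 0 0 0 0;0 0 3 0 0 0 0;0 0 4 0 0 0 0;0 0 4 0 0 0 0;0 0 3.5 0 0 0 0"}}

```text
time: 26.68
tool_pos: [0.4611, -0.1669, 0.0857]
orientation: [-0.0, 0.973, 0.231, 0.0]
contact_force: [0.2, -0.5, 0.7]
finger_gap: 0.001
grasp_force: 0.0
```

Request:
{"name": "play_rows", "arguments": {"moves": "-0.4 -0.9 0 0 0 0 0;-0.05 -0.7 0 0 0 0 0;-0.05 -0.7 0 0 0 0 0;0 0 0 0 0 0 0"}}

```text
time: 27.18
tool_pos: [0.446, -0.1492, 0.0887]
orientation: [0.001, 0.973, 0.23, 0.001]
contact_force: [0.5, -0.1, 0.5]
finger_gap: -0.001
grasp_force: 0.1
```

```bash
python3 - <<'E'
from h import *
s=manip.read_state();print(s['tool_pos'],s['contact_force'],sh([.4413,-.1344,.087]))
E
```

```text
[ 0.44602957 -0.14921096  0.08869318] [ 0.54116181 -0.05602445  0.45311276] [ 0.24  -1.536  0.167]
```

Request:
{"name": "play_rows", "arguments": {"moves": "0.12 -0.77 0.1 0 0 0 0;0.12 -0.77 0.1 0 0 0 0;0.49 -0.68 0 0 0 0 0;0.49 -0.68 0 0 0 0 0"}}

```text
time: 27.68
tool_pos: [0.4426, -0.1175, 0.0851]
orientation: [-0.0, 0.973, 0.23, -0.001]
contact_force: [-0.1, -2.8, -0.5]
finger_gap: -0.006
grasp_force: 1.0
```

```bash
python3 - <<'E'
from h import *
s=manip.read_state();print(s['tool_pos'],s['contact_force'],sh([.453,-.1026,.087]))
snap('wrist','w4');a=cv2.imread('pics/w4.png');cv2.imwrite('pics/w4c.png',a)
E
```

```text
[ 0.4426464  -0.11750563  0.08505538] [-0.06531732 -2.7695094  -0.4963412 ] [ 1.593 -0.87  -0.196]
```

View pics/w4c.png

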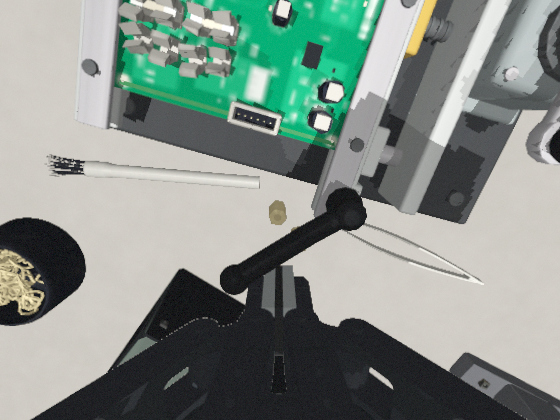

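The lever (ball (235,280), pivot (347,208)) rests against the closed fingers and is swinging round.

Request:
{"name": "play_rows", "arguments": {"moves": "0.5 -0.35 0 0 0 0 0;0.5 -0.32 0 0 0 0 0;0.5 -0.3 0 0 0 0 0;0.4 -0.15 0 0 0 0 0;0 0 0 0 0 0 0"}}

```text
time: 28.35
tool_pos: [0.4554, -0.0989, 0.0853]
orientation: [-0.0, 0.973, 0.23, 0.0]
contact_force: [1.2, 0.1, -0.0]
finger_gap: -0.0
grasp_force: 0.0
```

```bash
python3 - <<'E'
from h import *
s=manip.read_state();print(s['tool_pos'],s['contact_force'],sh([.4588,-.0964,.087]))
E
```

```text
[ 0.45541204 -0.09889915  0.0853123 ] [ 1.1972951   0.07041736 -0.0127686 ] [ 0.415 -0.072 -0.168]
```

Now push gently until the firm stop is felt.

Request:
{"name": "play_rows", "arguments": {"moves": "0.2 0 0 0 0 0 0;0.2 0 0 0 0 0 0;0 0 0 0 0 0 0"}}

```text
time: 28.72
tool_pos: [0.4583, -0.0974, 0.0852]
orientation: [-0.0, 0.973, 0.23, -0.0]
contact_force: [-2.3, 0.7, 1.0]
finger_gap: 0.001
grasp_force: 0.7
```

Request:
{"name": "play_rows", "arguments": {"moves": "0.15 0 0 0 0 0 0;0.15 0 0 0 0 0 0;0 0 0 0 0 0 0"}}

```text
time: 29.1
tool_pos: [0.4595, -0.0969, 0.085]
orientation: [-0.0, 0.973, 0.23, -0.002]
contact_force: [-5.6, -0.4, 4.1]
finger_gap: 0.0
grasp_force: 2.9
```

Request:
{"name": "play_rows", "arguments": {"moves": "0.2 0 0 0 0 0 0;0 0 0 0 0 0 0;-1.5 0 0 0 0 0 0;-2 1 -4 0 0 0 0;-2 1 -5 0 0 0 0"}}

```text
time: 29.72
tool_pos: [0.4226, -0.1386, 0.1759]
orientation: [-0.0, 0.973, 0.23, 0.0]
contact_force: [0.8, -0.5, 0.9]
finger_gap: 0.001
grasp_force: 0.0
```

Request:
{"name": "play_rows", "arguments": {"moves": "-2 3 -3 0 0 0 0;0 0 0 0 0 0 0;0 0 0 0 0 0 0"}}

```text
time: 30.1
tool_pos: [0.4184, -0.1734, 0.205]
orientation: [0.0, 0.973, 0.23, 0.0]
contact_force: [-0.1, 0.0, 0.0]
finger_gap: 0.003
grasp_force: 0.0
```

```bash
python3 - <<'E'
from h import *
s=manip.read_state();print(s['tool_pos'],s['contact_force'])
snap('wrist','w5');a=cv2.imread('pics/w5.png');cv2.imwrite('pics/w5c.png',cv2.resize(a,(800,600),interpolation=cv2.INTER_CUBIC))
E
```

```text
[ 0.41840323 -0.17344276  0.20503836] [-0.14959122  0.01227472  0.02772078]
```

View pics/w5c.png

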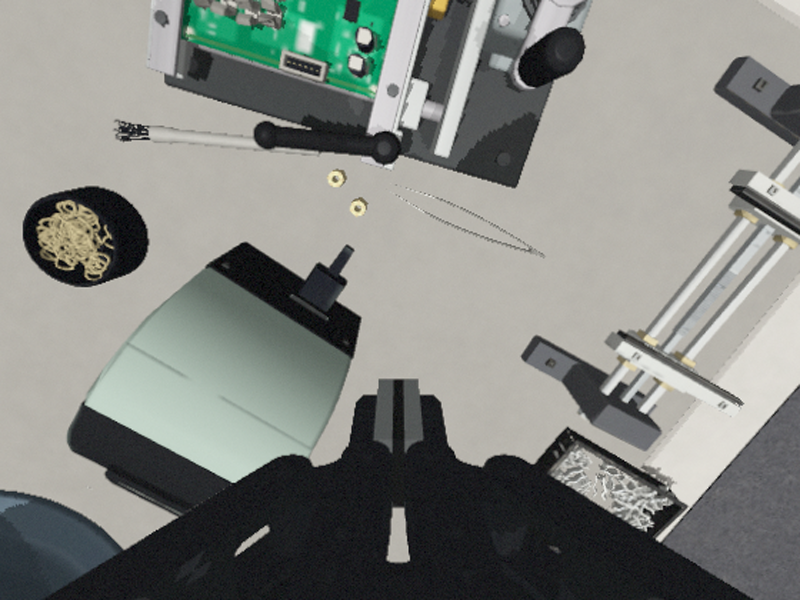

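```bash
python3 - <<'E'
from h import *
k=.7;p=atz('w5',(387*k,147*k),.078);t=atz('w5',(265*k,134*k),.084);a=carrier()[2];d=t-p
th=a+np.pi-np.arctan2(d[1],d[0])%(2*np.pi);print(th,np.hypot(*d[:2]))
if th>1.27: print(manip.close_job())
E
```

```text
1.394598612894417 0.059946389107432815
the job is handed in; nothing more can be done
None
```

The job is handed in, though no verdict came back: I wound the rail out until I felt the stop, then in three clockwise turns (about 0.5° over by my estimate), and swung the clamp lever to its stop at about 1.39 rad, with the gripper clear of everything.

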